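Refit the extractor's grease filter and lock its cover with the quarter-turn stud

ROBOT

A 6-joint arm with a two-finger parallel gripper is mounted at the origin on the work surface. World frame = base frame: x ahead of the robot, y to its left, z up, the work surface at z = 0. Lengths are in m, angles in degrees, forces in N, time in s.
With the tool pointing down it reaches from about 0.4 to 0.825 m from the base axis. Payload 7 kg.
Tool frame: the origin (TCP) lies between the finger pads; the fingertips stand 17 mm ahead of it and the grasp point (between the pads) lies 2 mm behind it; x points along the fingers, y is the direction in which the jaws open and shut, and the axes are right-handed (so a half turn about x gives the same grasp; the last joint's range is limited). The gripper opens to 88 mm and grips with 3 to 60 N. Pads are 19 mm wide; open, the fingers measure 130 mm over their backs; the gripper's body (78 mm by 193 mm) begins 47 mm behind the grasp point.
Start: joints at [-58.035, 20.546, 0.682, 0, -70.136, -16.507], TCP at [0.18, -0.651, 0.244] pointing down, gripper open.
Joint ranges: [-176.03, 176.03], [-82.01, 121.73], [-58.28, 71.71], [-173.87, 95.51], [-174.79, -0.11], [-173.66, 173.66]. Speed limits (degrees/s): [136.94, 136.94, 172.46, 180, 180, 180].

INTERFACE

Orientations are given as [roll, pitch, yaw] about the fixed x, y, z axes, in that order (R = Rz(yaw) Ry(pitch) Rx(roll)).
In Python, from plant import r gives the robot as it stands.
- The arm moves only by the shell command python3 -m jog 'ROWS' [FORCE]. ROWS is a JSON object of lists of equal length, an entry for each row: "fingers": the opening, from 0 (shut) to 1 (fully open); "dp": the shift along the tool's x, y, z in mm, a list of three; "twist": the turn about the tool's x in degrees. In form: {"fingers": [fingers, ...], "dp": [[dx, dy, dz], ...], "twist": [twist, ...]}. A call has exactly 5 rows; each row is the pose to reach, as a shift and turn from the pose measured when the call began, along the tool's axes at that moment; what a row does not reach only later rows make up. A row lasts 1/10 s, in which the tool goes at most 50 mm and 8.59 degrees, less where a joint would pass 70% of its speed; a pose out of reach is approached as far as the arm can. A call with a gripper value outside its range is refused whole. The fingers move at their own pace and stop on an object; FORCE is the grip in N (left out, the last holds). Time passes only in rows, so rows that repeat a pose let the fingers close, or fill a call up. It gives the time, the measured TCP pose, the force and the opening at its end, in the units of the state.
- r.get_state(): the state, without advancing time (a new reading comes with each control period).
- r.capture(name): name is "scene" or "top" or "wrist"; returns a dict with "frame" (420x560x3 uint8, red, green, blue), "intrinsics" (3x3 intrinsics, pixels), "D" ([k1, k2, p1, p2, k3] as OpenCV has them; the pictures are not rectified), "pose" (4x4, takes a point from camera to world coordinates). Camera axes: x right, y down, z forward; pixel columns grow to the right and rows downward; lengths in m; the calibration is good to about 2 mm. A picture is of the moment at which its call begins. There is no depth.
- r.close_job(): hands the job in, once; it reports no verdict.
The state is a dict: "time_s": time; "joints": joint angles; "qd": joint speeds; "joint_torque": joint torques, N m; "tcp_pos": TCP position; "eef_rot": TCP orientation; "contact_force": force on the tool from outside, world axes, zero at the start; "moment": the same for the moment, N m; "gripper_width": finger opening in m.
Only numpy, scipy, OpenCV 4.12 (cv2) and the standard library are available. Lean on these libraries where they do the work, as an engineer would, in place of code of your own. Each camera call takes 0.05 s, during which the arm holds its last target. There are 200 camera calls.

TASK

Put the clean grease filter from the cutting board flat into the well of the steel countertop extractor, then swing the extractor's cover shut over it. Lock the cover with its knobbed stud: push the stud in and turn it a quarter turn clockwise until it springs back up a little into its locked notch, then let go. Leave the other things on the worktop where they are.

Things in the scene. Friction and masses are not known exactly. Their poses are not given: they have to be found in the camera images.
- machine: Steel countertop extractor box, 260 (its x) x 270 (its y) x 90 mm high, fixed. Origin: centre of its underside. In its flat top an open well, 120 (x) x 92 (y) mm, 45 mm deep, centred at x 0, y +10 mm. The cover's hinge runs along x at y +87, z 90 mm. At x 0, y -68 mm is the stud's receptacle, a 40 mm square hole
- filter_seat (a point): Centre of the well's floor, 45 mm above the machine's underside; axes as the machine's. Here the filter's origin belongs, its long side along x, either way round (6 mm play on each side)
- filter: Grease filter cassette, aluminium: slab 108 (its x) x 80 (its y) x 18 mm with an upright bar handle on top in the middle, 10 (x) x 50 (y) mm, 22 mm tall (40 mm overall; about 0.35 kg). Origin: centre of its underside. Starts flat on a 12 mm thick white cutting board. A half turn makes no difference
- filter_handle (a point): Middle of the filter's bar handle, 29 mm above the filter's underside; axes as the filter's. Grip it across x
- cover (a joint): Cover angle, rad: 0 = shut flat on the machine, 1.57 = upright, stop at 1.9. Starts standing open, leaning back a little towards the machine's +y, held by friction; pushed towards -y to below about 1 rad it falls shut by itself, damped. It shuts fully only with the filter right down in the well and the stud unturned
- cover_edge (a point): Middle of the cover's free edge, 182 mm from the hinge line. The cover is a steel plate 180 x 180 x 5 mm, 0.35 kg; shut, it spans machine x -90 to +90, y -95 to +85 mm, its underside at machine z 90 mm
- stud_push (a joint): How far the stud is pushed into the cover, m: 0 = out (held out by a spring), 0.011 = fully in. Needs about 4 N at first, 12 N at the bottom. It can turn only while pushed in more than 0.006; released when fully turned it springs back to 0.003 (locked); released half-turned it stays at about 0.006 (not locked)
- stud_turn (a joint): Turn of the stud, rad: 0 = unlocked (slot mark along the machine's y, pointing to the hinge), 1.57 = locked (slot mark along the machine's x), a stop at each end. Grows clockwise seen from above the shut cover. Turns lightly, under 0.2 N m
- stud_knob (a point): Middle of the stud's round steel knob, 26 mm across, 26 mm tall, on a flange 40 mm across, 5 mm thick; a dark slot mark crosses its top along its y; z out of the cover. Cover shut, stud out: at machine x 0, y -68 mm, 35 mm above the machine's top; flange's upper face 22 mm above it, flange 12 mm clear of the cover. Cover open: it sticks out on the cover's outer (+y) face
- glass0: Bystander: drinking glass, 76 mm wide, 75 mm tall, near the robot; origin at the centre of its underside; leave it where it stands
- glass1: Bystander: drinking glass, 76 mm wide, 75 mm tall, near the robot; origin at the centre of its underside; leave it where it stands
- glass2: Bystander: drinking glass, 76 mm wide, 75 mm tall, near the robot; origin at the centre of its underside; leave it where it stands
- knife: Bystander: kitchen knife, 310 mm long, lying at the cutting board's edge; origin at the centre of its underside; leave it where it stands
- spoon: Bystander: spoon, 180 mm long; origin at the centre of its underside; leave it where it stands
- jar: Bystander: small jar, 38 mm wide, 60 mm tall, standing on the machine's top at its front right corner; origin at the centre of its underside; leave it where it stands
There are look-alikes about, which are no part of the job. Of the things that look like the filter, the smaller one is meant.

How it is judged:
By the outcome, as a careful person would: the job done as asked, in the order asked, and still so for the second after the job is handed in, with the robot touching nothing.
It also fails if it takes over 61 s, if anything falls off the work surface, if the arm or the gripper's body presses on something with over 40 N, if the wrist force passes 120 N, or if a joint passes its speed limit or range.

## Working session

There is one attempt and no reset: what is moved stays moved. The work goes in short steps, Python scripts to look and compute and a shell command to move; the robot and the scene stay as the last step left them, time stands still between calls to the robot, and variables do not carry over. Pictures are saved under pics/ and viewed, on a budget of 10 in all, crops included, one or two more only if the job needs it, and the job is handed in when it is done.

```bash
mkdir -p pics; ls; cat > h.py <<'E'
import numpy as np, cv2
from plant import r
from scipy.spatial.transform import Rotation as R
def cap(n,f=None):
    c=r.capture(n)
    if f: cv2.imwrite('pics/'+f,cv2.cvtColor(c['frame'],cv2.COLOR_RGB2BGR))
    return c
def ray(c,uv):
    K=np.array(c['intrinsics']);D=np.array(c['D'],float);T=np.array(c['pose'])
    p=cv2.undistortPoints(np.array(uv,float).reshape(-1,1,2),K,D).reshape(-1,2)
    d=np.c_[p,np.ones(len(p))]@T[:3,:3].T
    return T[:3,3],d
def onz(c,uv,z):
    o,d=ray(c,uv); return o+d*((z-o[2])/d[:,2])[:,None]
def proj(c,P):
    K=np.array(c['intrinsics']);D=np.array(c['D'],float);T=np.linalg.inv(np.array(c['pose']))
    rv,_=cv2.Rodrigues(T[:3,:3]); return cv2.projectPoints(np.array(P,float).reshape(-1,1,3),rv,T[:3,3],K,D)[0].reshape(-1,2)
def tri(c1,u1,c2,u2):
    o1,d1=ray(c1,[u1]);o2,d2=ray(c2,[u2]);d1=d1[0];d2=d2[0]
    s=np.linalg.lstsq(np.c_[d1,-d2],o2-o1,rcond=None)[0]
    a=o1+s[0]*d1;b=o2+s[1]*d2;return (a+b)/2,np.linalg.norm(a-b)
def tool(P):
    "world target point -> dp (mm) in current tool axes"
    s=r.get_state();M=R.from_euler('xyz',s['eef_rot'],degrees=True).as_matrix()
    return M.T@(np.array(P)-s['tcp_pos'])*1000
def st():
    s=r.get_state();M=R.from_euler('xyz',s['eef_rot'],degrees=True).as_matrix()
    print('t',s['time_s'],'tcp',np.round(s['tcp_pos'],4),'rot',np.round(s['eef_rot'],2),'q',np.round(s['joints'],1),'F',np.round(s['contact_force'],1),'M',np.round(s['moment'],2),'w',s['gripper_width']);print(np.round(M,3))
E
python3 - <<'E'
from h import *
st()
for n in('scene','top'):
    c=cap(n,n+'0.png');print(n,np.round(c['pose'],3).tolist(),c['intrinsics'][0][0])
E
```

```text
pics
t 0.0 tcp [ 0.1798 -0.6501  0.2426] rot [ 94.38  89.9  109.83] q [-58.   20.6   0.6  -0.  -70.1 -16.5] F [-0.6 -0.4 -0.7] M [ 0.01 -0.03 -0.03] w 0.08774300185141432
[[-0.001 -0.266  0.964]
 [ 0.002  0.964  0.266]
 [-1.     0.002 -0.   ]]
scene [[-0.728, 0.386, -0.567, 1.162], [0.686, 0.397, -0.61, 0.68], [-0.01, -0.832, -0.554, 0.8], [0.0, 0.0, 0.0, 1.0]] 525.0577790554903
top [[0.02, -0.999, 0.05, 0.424], [-1.0, -0.02, 0.005, -0.073], [-0.004, -0.051, -0.999, 0.99], [0.0, 0.0, 0.0, 1.0]] 391.4485810301907
```

View pics/top0.png

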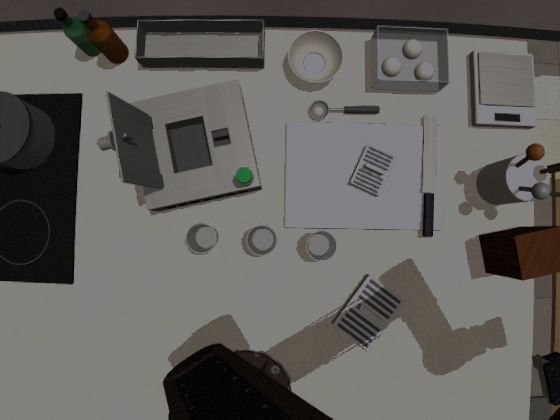

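View pics/scene0.png

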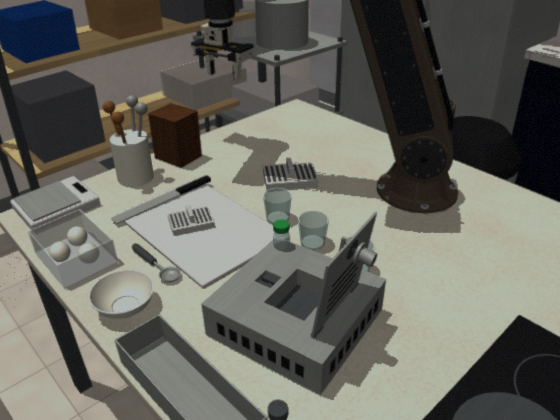

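The top view shows the machine with its well at (190,145), its receptacle at (221,137) and its cover at (135,140). The small filter is on the board at (372,170), and the big look-alike is at (367,310). Glasses stand at (202,238), (261,240) and (320,246), with the jar at (245,176).

```bash
python3 - <<'E'
from h import *
c=cap('top');f=c['frame'];g=cv2.cvtColor(f,cv2.COLOR_RGB2GRAY)
# filter: non-board pixels inside the board
sub=g[135:205,335:410]; print('board grey',np.median(sub))
m=(sub<np.median(sub)-12).astype(np.uint8); m=cv2.morphologyEx(m,cv2.MORPH_CLOSE,np.ones((7,7)))
k=max(cv2.findContours(m,0,1)[0],key=cv2.contourArea);rc=cv2.minAreaRect(k);b=cv2.boxPoints(rc)+[335,135]
P=onz(c,b,0.030);print('filter rect',rc,np.round(b,1).tolist());print(np.round(P,4).tolist(),P.mean(0));print('sides',[np.linalg.norm(P[i]-P[(i+1)%4]) for i in range(4)])
for nm,(y0,y1,x0,x1),t in(('well',(110,178,158,212),75),('rec',(124,150,208,234),85)):
    s=g[y0:y1,x0:x1];print(nm,np.percentile(s,[2,10,30,50,70,90]))
    w=(s<(np.percentile(s,10)+np.percentile(s,85))/2).astype(np.uint8)
    k=max(cv2.findContours(w,0,1)[0],key=cv2.contourArea);rc=cv2.minAreaRect(k);b=cv2.boxPoints(rc)+[x0,y0]
    P=onz(c,b,0.09);print(np.round(P,4).tolist(),P.mean(0),[np.linalg.norm(P[i]-P[(i+1)%4]) for i in range(2)])
bgr=cv2.cvtColor(f,cv2.COLOR_RGB2BGR)
cv2.imwrite('pics/mach.png',cv2.resize(bgr[70:220,90:272],None,fx=4,fy=4,interpolation=cv2.INTER_CUBIC))
E
```

```text
board grey 129.0
filter rect ((36.24950408935547, 35.404945373535156), (35.21027374267578, 45.27933883666992), 24.145544052124023) [[345.9, 183.9], [364.4, 142.5], [396.6, 156.9], [378.1, 198.3]]
[[0.5375, -0.2399, 0.03], [0.6421, -0.2856, 0.03], [0.6079, -0.3666, 0.03], [0.5036, -0.3201, 0.03]] [ 0.57278005 -0.30305047  0.03      ]
sides [np.float64(0.11410880069983377), np.float64(0.08794519228140064), np.float64(0.11422476995552626), np.float64(0.08712516133260917)]
well [ 25.  38.  54.  57. 109. 112.]
[[0.6672, 0.1992, 0.09], [0.6859, 0.1084, 0.09], [0.5679, 0.0816, 0.09], [0.549, 0.1712, 0.09]] [0.6175052 0.1400757 0.09     ] [np.float64(0.09267955149936583), np.float64(0.12105766276033261)]
rec [ 11.  41.  57. 103. 113. 118.]
[[0.6492, 0.0881, 0.09], [0.6584, 0.0498, 0.09], [0.6208, 0.0404, 0.09], [0.6116, 0.0785, 0.09]] [0.63497745 0.06421086 0.09      ] [np.float64(0.03938078972633122), np.float64(0.038751783105981395)]
```

View pics/mach.png

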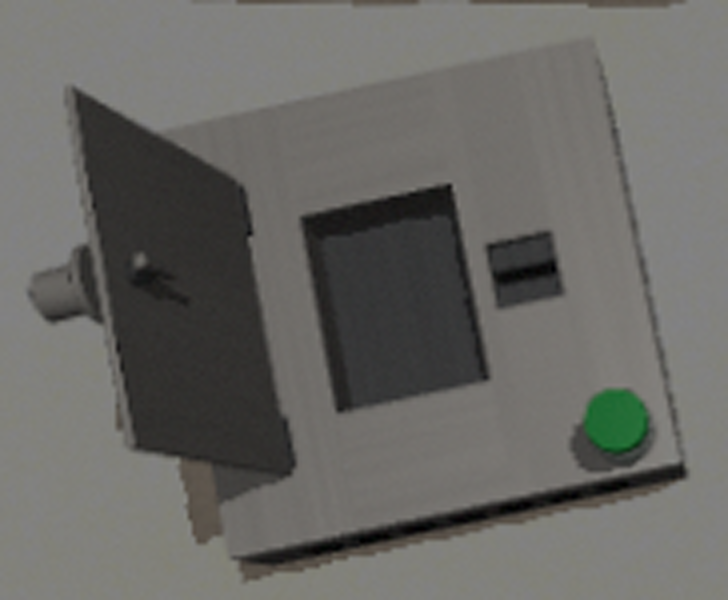

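```bash
python3 - <<'E'
from h import *
print(tool([0.573,-0.303,0.20]))
c=cap('top');f=c['frame'];h=cv2.cvtColor(f,cv2.COLOR_RGB2HSV)
m=cv2.inRange(h,(45,120,40),(75,255,255));m[:, :200]=0;ys,xs=np.nonzero(m);j=onz(c,[[xs.mean(),ys.mean()]],.15)[0]
o=np.array([.6197,.1303]);a=np.radians(12.5);print('jar',j,'machine',np.array([[np.cos(a),np.sin(a)],[-np.sin(a),np.cos(a)]])@(j[:2]-o))
E
```

```text
[ 43.05341658 229.89054882 471.53607343]
jar [0.53808529 0.00230111 0.15      ] machine [-0.10738415 -0.10730015]
```

```bash
python3 -m jog '{"fingers":[1,1,0.8,0.6,0.6],"dp":[[0,20,40],[5,40,85],[10,60,125],[15,80,165],[20,100,205]],"twist":[-5,-10,-15,-20,-25]}' 30; python3 - <<'E'
from h import *
st();print(tool([0.573,-0.303,0.20]))
E
```

```text
time_s: 0.7
tcp_pos: [0.3518, -0.4979, 0.2228]
eef_rot: [70.6, 89.9, 111.2]
contact_force: [0.4, -0.1, 0.8]
gripper_width: 0.0692
t 0.7 tcp [ 0.3518 -0.4979  0.2228] rot [ 70.58  89.94 111.23] q [-36.4  15.3  -9.6  -0.  -65.2 -12.9] F [ 0.4 -0.1  0.8] M [-0.05 -0.05 -0.  ] w 0.0692045333860255
[[-0.    -0.651  0.759]
 [ 0.001  0.759  0.651]
 [-1.     0.001  0.   ]]
[ 22.95033961   3.71142933 294.79940407]
```

```bash
python3 -m jog '{"fingers":[0.6,0.6,0.6,0.6,0.6],"dp":[[5,0,50],[10,0,100],[15,2,150],[20,3,200],[22,4,250]],"twist":[-5,-10,-15,-20,-26]}'; python3 - <<'E'
from h import *
st();print(tool([0.573,-0.303,0.20]))
E
python3 -m jog '{"fingers":[0.6,0.6,0.6,0.6,0.6],"dp":[[0,10,20],[0,20,40],[0,20,40],[0,20,40],[0,20,40]],"twist":[0,0,0,0,0]}';  python3 - <<'E'
from h import *
st();print(tool([0.573,-0.303,0.20]))
c=cap('wrist','w1.png');print(proj(c,[[.573,-.303,.03],[.573,-.303,.052]]))
E
```

```text
time_s: 1.2
tcp_pos: [0.5378, -0.332, 0.2006]
eef_rot: [58.2, 89.9, 125.0]
contact_force: [1.2, -0.8, 0.6]
gripper_width: 0.0527
t 1.2 tcp [ 0.5378 -0.332   0.2006] rot [ 58.18  89.91 125.05] q [-14.1  18.3  -8.4  -0.1 -63.4  -9. ] F [ 1.2 -0.8  0.6] M [-0.12  0.02  0.  ] w 0.05270852423116033
[[-0.001 -0.92   0.393]
 [ 0.001  0.393  0.92 ]
 [-1.     0.001  0.001]]
[  0.61385746 -20.98410717  40.54727496]
time_s: 1.7
tcp_pos: [0.5351, -0.288, 0.2007]
eef_rot: [59.4, 89.9, 126.2]
contact_force: [0.8, -0.9, -0.5]
gripper_width: 0.0525
t 1.7 tcp [ 0.5351 -0.288   0.2007] rot [ 59.39  89.92 126.24] q [ -9.9  16.1 -11.6  -0.1 -62.4 -13.2] F [ 0.8 -0.9 -0.5] M [ 0.03  0.08 -0.04] w 0.05249394812738112
[[-0.001 -0.919  0.393]
 [ 0.001  0.393  0.919]
 [-1.     0.001  0.001]]
[  0.69453436 -40.79879911   1.09289448]
[[238.14117443 195.37942811]
 [235.01830887 201.17687354]]
```

View pics/w1.png

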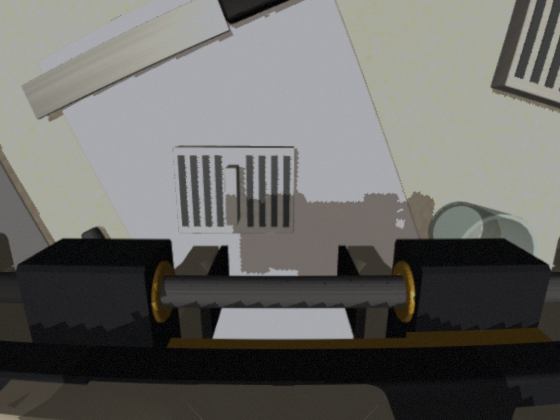

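The wrist view shows the filter square to the jaws. Its slab corners are near (175,147), (295,147), (295,234) and (177,234), and the handle is at (233,195).

```bash
python3 - <<'E'
from h import *
c=cap('wrist')
P=onz(c,[[175,147],[295,147],[295.5,234],[177,234]],.03);print(np.round(P,4).tolist(),P.mean(0),[np.linalg.norm(P[i]-P[i-1]) for i in range(4)])
d=P[0]-P[1]+P[3]-P[2];print('long yaw',np.degrees(np.arctan2(d[1],d[0])))
m=P.mean(0);print(tool([m[0],m[1],.012+.038]));print(onz(c,[[233,195]],.04))
E
```

```text
[[0.6058, -0.365, 0.03], [0.5087, -0.323, 0.03], [0.5393, -0.2485, 0.03], [0.6417, -0.2923, 0.03]] [ 0.57386844 -0.30721549  0.03      ] [np.float64(0.08111528923531731), np.float64(0.10578043027539946), np.float64(0.08047500096427923), np.float64(0.11136067171257921)]
long yaw -23.28594065008071
[150.54091163 -43.52572029  -2.22718215]
[[ 0.57481306 -0.30689874  0.04      ]]
```

```bash
python3 -m jog '{"fingers":[0.6,0.5,0.5,0.5,0.5],"dp":[[5,-30,-1],[35,-43,-2],[70,-43,-2],[105,-43,-2],[120,-43,-2]],"twist":[0,0,0,0,0]}'; python3 -m jog '{"fingers":[0.5,0.5,0.5,0.5,0.5],"dp":[[15,0,0],[22,0,0],[28,0,0],[28,0,0],[28,0,0]],"twist":[0,0,0,0,0]}'; python3 - <<'E'
from h import *
st();print(tool([.574,-.307,.05]))
E
```

```text
time_s: 2.3
tcp_pos: [0.5713, -0.3071, 0.0768]
eef_rot: [87.3, 89.6, 154.0]
contact_force: [-0.0, 0.1, -0.4]
gripper_width: 0.0441
time_s: 2.8
tcp_pos: [0.5718, -0.3073, 0.0499]
eef_rot: [85.7, 89.7, 152.5]
contact_force: [0.5, 0.8, -0.6]
gripper_width: 0.0437
t 2.8 tcp [ 0.5718 -0.3073  0.0499] rot [ 85.74  89.72 152.45] q [-11.1  28.2 -15.   -0.1 -47.  -12.1] F [ 0.5  0.8 -0.6] M [0.11 0.04 0.  ] w 0.04365901051645029
[[-0.004 -0.919  0.395]
 [ 0.002  0.395  0.919]
 [-1.     0.005  0.   ]]
[-0.12635889 -1.90667806  1.12407083]
```

```bash
python3 -m jog '{"fingers":[0,0,0,0,0],"dp":[[0,-2,1],[0,-2,1],[0,-2,1],[0,-2,1],[0,-2,1]],"twist":[0,0,0,0,0]}' 40; python3 -m jog '{"fingers":[0,0,0,0,0],"dp":[[0,-2,1],[-10,-2,1],[-40,-2,1],[-80,-2,1],[-120,-2,1]],"twist":[0,0,0,0,0]}'; python3 - <<'E'
from h import *
st()
# target above well
print(tool([.6175,.140,.235]))
E
```

```text
time_s: 3.3
tcp_pos: [0.5742, -0.3071, 0.05]
eef_rot: [85.1, 89.7, 151.8]
contact_force: [-1.9, -1.2, 0.9]
gripper_width: 0.0099
time_s: 3.8
tcp_pos: [0.5765, -0.307, 0.171]
eef_rot: [86.1, 89.7, 152.8]
contact_force: [1.7, 0.1, -3.7]
gripper_width: 0.0101
t 3.8 tcp [ 0.5765 -0.307   0.171 ] rot [ 86.09  89.66 152.81] q [-11.   21.6  -7.5  -0.1 -61.2 -12.2] F [ 1.7  0.1 -3.7] M [-0.03 -0.21  0.01] w 0.010118936024969286
[[-0.005 -0.919  0.395]
 [ 0.003  0.395  0.919]
 [-1.     0.006  0.   ]]
[-62.99491379 139.4437191  426.84329385]
```

```bash
python3 -m jog '{"fingers":[0,0,0,0,0],"dp":[[-25,10,30],[-50,23,70],[-63,37,112],[-63,52,158],[-63,66,200]],"twist":[-4,-8,-12,-16,-20]}'; python3 - <<'E'
from h import *
st();print(tool([.6175,.140,.235]))
E
```

```text
time_s: 4.3
tcp_pos: [0.5953, -0.0953, 0.2356]
eef_rot: [48.7, 89.7, 135.6]
contact_force: [0.8, 1.1, -3.9]
gripper_width: 0.0093
t 4.3 tcp [ 0.5953 -0.0953  0.2356] rot [ 48.73  89.71 135.59] q [  9.3  14.3  -9.2  -0.3 -66.7 -12.3] F [ 0.8  1.1 -3.9] M [-0.02 -0.08 -0.  ] w 0.009273305119045222
[[-0.004 -0.999  0.055]
 [ 0.004  0.055  0.999]
 [-1.     0.004  0.003]]
[  1.3485231   -9.30313766 236.13452641]
```

```bash
python3 -m jog '{"fingers":[0,0,0,0,0],"dp":[[0,-2,45],[0,-4,95],[0,-6,145],[0,-8,190],[0,-9,225]],"twist":[-4,-8,-12,-15,-15.5]}'; python3 -m jog '{"fingers":[0,0,0,0,0],"dp":[[0,0,3],[0,0,5],[0,0,5],[0,0,5],[0,0,5]],"twist":[0,0,0,0,0]}'; python3 - <<'E'
from h import *
st();print(tool([.6175,.140,.235]))
c=cap('wrist','w2.png')
E
```

```text
time_s: 4.8
tcp_pos: [0.6164, 0.1318, 0.2366]
eef_rot: [26.5, 89.7, 129.1]
contact_force: [0.3, -0.5, -3.3]
gripper_width: 0.0096
time_s: 5.3
tcp_pos: [0.6153, 0.1356, 0.2368]
eef_rot: [25.8, 89.7, 128.3]
contact_force: [-0.4, -0.3, -2.9]
gripper_width: 0.0098
t 5.3 tcp [0.6153 0.1356 0.2368] rot [ 25.81  89.69 128.28] q [ 30.   16.7  -5.7  -0.3 -67.7 -17.4] F [-0.4 -0.3 -2.9] M [-0.01  0.11  0.01] w 0.009824418233436766
[[-0.003 -0.976 -0.216]
 [ 0.004 -0.216  0.976]
 [-1.     0.002  0.005]]
[ 1.77582505 -3.11734936  3.81171908]
```

View pics/w2.png

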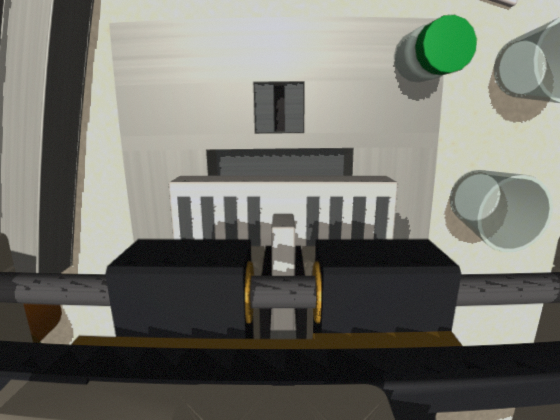

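The wrist view shows the receptacle at (254..304, 82..133), the well's front edge from (208,149) to (353,148), and the filter's front edge at row 181, columns 172–395.

```bash
python3 - <<'E'
from h import *
c=cap('wrist')
a=onz(c,[[254,82],[304,82],[304,133],[254,132]],.09);print('rec',a.mean(0),[np.linalg.norm(a[i]-a[i-1]) for i in range(4)])
w=onz(c,[[208,149],[353,148]],.09);d=w[0]-w[1];print('well edge',w,np.linalg.norm(d),np.degrees(np.arctan2(d[1],d[0])))
yaw=np.arctan2(d[1],d[0]);y=np.array([-np.sin(yaw),np.cos(yaw),0]);print('well centre',w.mean(0)+.046*y, a.mean(0)+.078*y)
b=onz(c,[[172,182],[395,182]],.2168+.0)  # lower or upper front edge of slab
d=b[0]-b[1];yf=np.arctan2(d[1],d[0]);y=np.array([-np.sin(yf),np.cos(yf),0]);print('filter edge',b,np.linalg.norm(d),np.degrees(yf),'centre',b.mean(0)+.04*y)
st()
E
```

```text
rec [0.63452151 0.06296782 0.09      ] [np.float64(0.03839398403114232), np.float64(0.03884791047713003), np.float64(0.03919236683111823), np.float64(0.04005707770336017)]
well edge [[0.68390283 0.10703369 0.09      ]
 [0.56910728 0.08091258 0.09      ]] 0.11772990112262621 12.819075069097314
well centre [0.61629889 0.13882661 0.09      ] [0.6172154  0.13902372 0.09      ]
filter edge [[0.67493542 0.10769726 0.2168    ]
 [0.57335004 0.08533095 0.2168    ]] 0.10401846836788275 12.416845973846815 centre [0.61554183 0.13557847 0.2168    ]
t 5.4 tcp [0.6153 0.1358 0.2368] rot [ 24.88  89.69 127.37] q [ 30.   16.7  -5.7  -0.3 -67.7 -17.4] F [ 0.8 -0.2 -3.6] M [-0.04  0.08  0.02] w 0.00989046974913292
[[-0.003 -0.976 -0.216]
 [ 0.004 -0.216  0.976]
 [-1.     0.002  0.005]]
```

```bash
python3 -m jog '{"fingers":[0,0,0,0,0],"dp":[[10,-2.5,3],[35,-2.5,3],[65,-2.5,3],[85,-2.5,3],[92,-2.5,3]],"twist":[0,0,0,0,0]}'; python3 - <<'E'
from h import *
st();print(tool([.617,.1393,.084]))
E
```

```text
time_s: 5.9
tcp_pos: [0.6153, 0.139, 0.1415]
eef_rot: [59.0, 89.5, 161.5]
contact_force: [-0.2, -0.5, -3.7]
gripper_width: 0.0098
t 5.9 tcp [0.6153 0.139  0.1415] rot [ 59.02  89.54 161.46] q [ 30.2  21.2 -12.3  -0.4 -56.8 -17.6] F [-0.2 -0.5 -3.7] M [-0.03  0.13  0.03] w 0.009842636212129642
[[-0.008 -0.977 -0.215]
 [ 0.003 -0.215  0.977]
 [-1.     0.007  0.004]]
[57.46403848 -2.08804141 -0.25441835]
```

```bash
python3 -m jog '{"fingers":[0,0,0,0,0],"dp":[[5,-2.5,0],[20,-2.5,0],[35,-2.5,0],[45,-2.5,0],[52,-2.5,0]],"twist":[0,0,0,0,0]}'; python3 -m jog '{"fingers":[0,0,0,0,0],"dp":[[2,0,0],[4,0,0],[6,0,0],[7,0,0],[7,0,0]],"twist":[0,0,0,0,0]}'; python3 - <<'E'
from h import *
st();print(tool([.617,.1393,.084]))
E
```

```text
time_s: 6.4
tcp_pos: [0.6177, 0.1397, 0.0892]
eef_rot: [58.1, 89.6, 160.5]
contact_force: [0.1, 0.2, -3.0]
gripper_width: 0.0094
time_s: 6.9
tcp_pos: [0.618, 0.1399, 0.083]
eef_rot: [52.4, 89.6, 154.9]
contact_force: [-1.9, 1.8, 1.3]
gripper_width: 0.0095
t 6.9 tcp [0.618  0.1399 0.083 ] rot [ 52.43  89.6  154.89] q [ 30.2  24.9 -15.4  -0.4 -50.  -17.4] F [-1.9  1.8  1.3] M [ 0.17  0.7  -0.  ] w 0.00948445609543558
[[-0.006 -0.976 -0.216]
 [ 0.003 -0.216  0.976]
 [-1.     0.006  0.004]]
[-0.97191981  1.08231626 -0.41048088]
```

```bash
python3 -m jog '{"fingers":[0.4,0.4,0.4,0.4,0.4],"dp":[[0,0,0],[0,0,0],[0,0,0],[-10,0,0],[-40,0,0]],"twist":[0,0,0,0,0]}'; python3 -m jog '{"fingers":[0.4,0.2,0,0,0],"dp":[[-45,0,0],[-90,0,0],[-140,0,0],[-190,0,0],[-200,0,0]],"twist":[0,0,0,0,0]}'; python3 - <<'E'
from h import *
st()
c=cap('top');a=np.radians(12.6);o=np.array([.6192,.1295]);X=np.array([[np.cos(a),-np.sin(a)],[np.sin(a),np.cos(a)]])
for z in(.265,.27):print((onz(c,[[107.5,92],[122.5,182]],z)[:,:2]-o)@X)
for m in((-.06,.165),(-.06,-.04)):
    p=o+X@m;print(m,p,tool([*p,.32]))
cap('top','t2.png')
f=cv2.imread('pics/t2.png');cv2.imwrite('pics/t2.png',cv2.resize(f[70:220,90:272],None,fx=4,fy=4,interpolation=cv2.INTER_CUBIC))
E
```

```text
time_s: 7.4
tcp_pos: [0.6165, 0.139, 0.1211]
eef_rot: [74.0, 89.4, 176.4]
contact_force: [0.1, 1.0, 0.5]
gripper_width: 0.0352
time_s: 7.9
tcp_pos: [0.621, 0.139, 0.3295]
eef_rot: [-5.4, 89.8, 97.0]
contact_force: [0.5, 0.9, -0.2]
gripper_width: 0.0082
t 7.9 tcp [0.621  0.139  0.3295] rot [-5.41 89.77 97.04] q [ 30.   14.6   3.5  -0.2 -78.8 -17.5] F [ 0.5  0.9 -0.2] M [ 0.05  0.03 -0.04] w 0.008209434775222867
[[-0.001 -0.976 -0.216]
 [ 0.004 -0.216  0.976]
 [-1.    -0.     0.004]]
[[ 0.08842955  0.11497618]
 [-0.09085918  0.11454031]]
[[ 0.08620204  0.11311262]
 [-0.09184952  0.11267976]]
(-0.06, 0.165) [0.52465136 0.27743767] [  8.86972175  63.80004341 155.67205577]
(-0.06, -0.04) [0.56937072 0.07737474] [  7.96738669  63.25439383 -49.32523216]
```

View pics/t2.png

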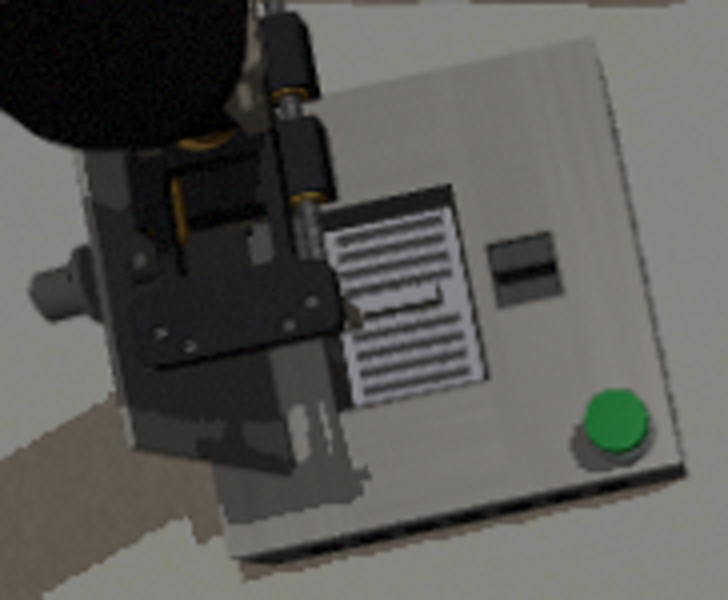

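The filter lies inside the well. The cover's edge is at machine y of about +114 mm, so the cover is at about 1.72 rad.

```bash
python3 -m jog '{"fingers":[0,0,0,0,0],"dp":[[0,15,35],[0,30,75],[0,46,115],[0,60,150],[0,64,156]],"twist":[0,0,0,0,0]}'; python3 -m jog '{"fingers":[0,0,0,0,0],"dp":[[5,0,0],[35,0,0],[65,0,0],[83,0,0],[83,0,0]],"twist":[0,0,0,0,0]}'; python3 - <<'E'
from h import *
st()
a=np.radians(12.6);o=np.array([.6192,.1295]);X=np.array([[np.cos(a),-np.sin(a)],[np.sin(a),np.cos(a)]])
print('machine',(np.array(r.get_state()['tcp_pos'][:2])-o)@X);print(tool([*(o+X@[-.06,-.0]),.245]))
E
```

```text
time_s: 8.5
tcp_pos: [0.5213, 0.28, 0.3246]
eef_rot: [58.5, 89.5, 161.1]
contact_force: [0.7, -0.8, 0.2]
gripper_width: 0.0002
time_s: 9.0
tcp_pos: [0.5195, 0.278, 0.2377]
eef_rot: [85.4, 89.3, -172.1]
contact_force: [-0.3, 0.1, 0.4]
gripper_width: 0.0006
t 9.0 tcp [0.5195 0.278  0.2377] rot [  85.36   89.25 -172.13] q [ 46.8  13.2 -10.3  -0.5 -67.2 -34.1] F [-0.3  0.1  0.4] M [ 0.05  0.1  -0.03] w 0.0005569284140388258
[[-0.013 -0.976 -0.217]
 [-0.002 -0.217  0.976]
 [-1.     0.013  0.001]]
machine [-0.06488086  0.16666771]
[  -7.56768812   -5.05999285 -166.65157203]
```

```bash
python3 -m jog '{"fingers":[0,0,0,0,0],"dp":[[0,-2,-15],[0,-5,-28],[0,-5,-40],[0,-5,-52],[0,-5,-64]],"twist":[0,0,0,0,0]}'; python3 -m jog '{"fingers":[0,0,0,0,0],"dp":[[0,0,-13],[0,0,-26],[0,0,-39],[0,0,-52],[0,0,-65]],"twist":[0,0,0,0,0]}'; python3 -m jog '{"fingers":[0,0,0,0,0],"dp":[[0,0,-12],[0,0,-24],[0,0,-36],[0,0,-48],[0,0,-55]],"twist":[0,0,0,0,0]}'; python3 - <<'E'
from h import *
st()
c=cap('scene','s3.png')
E
```

```text
time_s: 9.5
tcp_pos: [0.539, 0.2159, 0.2385]
eef_rot: [78.8, 89.4, -178.7]
contact_force: [0.1, 2.5, 2.6]
gripper_width: 0.0007
time_s: 10.0
tcp_pos: [0.5532, 0.1512, 0.2383]
eef_rot: [80.8, 89.3, -176.7]
contact_force: [-0.2, 1.6, 1.0]
gripper_width: 0.0002
time_s: 10.5
tcp_pos: [0.5653, 0.0961, 0.2382]
eef_rot: [82.3, 89.3, -175.2]
contact_force: [0.4, 0.0, 0.0]
gripper_width: 0.0007
t 10.5 tcp [0.5653 0.0961 0.2382] rot [  82.3    89.33 -175.25] q [ 29.   11.6 -12.3  -0.3 -66.7 -16.4] F [0.4 0.  0. ] M [ 0.08  0.09 -0.  ] w 0.0007233794940077105
[[-0.012 -0.976 -0.216]
 [-0.001 -0.216  0.976]
 [-1.     0.012  0.002]]
```

View pics/s3.png

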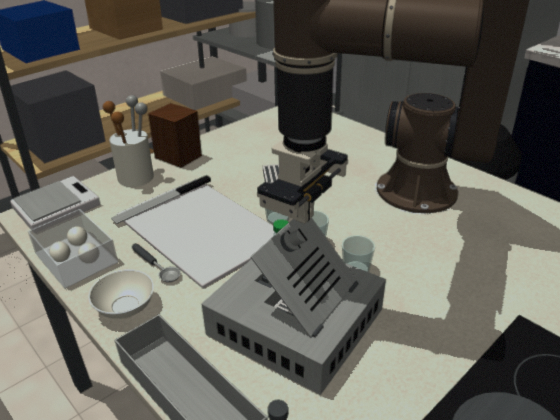

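```bash
python3 -m jog '{"fingers":[0,0,0,0.2,0.5],"dp":[[-40,0,0],[-70,-5,-5],[-70,-25,-20],[-70,-45,-35],[-70,-60,-47]],"twist":[0,0,0,0,0]}';python3 -m jog '{"fingers":[0.5,0.5,0.5,0.5,0.5],"dp":[[0,0,0],[0,0,0],[0,0,0],[0,0,0],[0,0,0]],"twist":[0,0,0,0,0]}'; python3 - <<'E'
from h import *
st();print(tool([.6347,.0635,.133]))
c=cap('wrist');d=cap('top')
f=cv2.cvtColor(np.vstack([c['frame'],d['frame']]),cv2.COLOR_RGB2BGR);cv2.imwrite('pics/w4.png',cv2.resize(f,None,fx=.7,fy=.7))
E
```

```text
time_s: 11.05
tcp_pos: [0.6359, 0.0625, 0.3076]
eef_rot: [82.3, 89.4, -175.2]
contact_force: [0.1, -0.2, -0.5]
gripper_width: 0.0116
time_s: 11.55
tcp_pos: [0.6355, 0.0629, 0.308]
eef_rot: [81.4, 89.4, -176.1]
contact_force: [0.3, -0.1, 0.3]
gripper_width: 0.0433
t 11.55 tcp [0.6355 0.0629 0.308 ] rot [  81.39   89.39 -176.12] q [ 23.   15.7   2.2  -0.2 -77.1 -10.5] F [ 0.3 -0.1  0.3] M [ 0.03  0.09 -0.04] w 0.043253186424330334
[[-0.011 -0.976 -0.216]
 [-0.001 -0.216  0.976]
 [-1.     0.011  0.002]]
[174.98797206  -1.19550692   0.49660563]
```

View pics/w4.png

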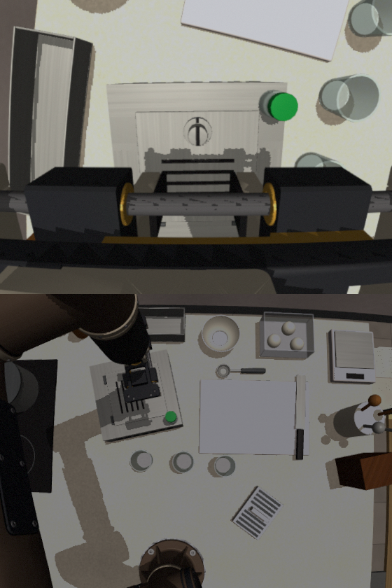

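The cover is down flat. The knob is at wrist pixel (282,185), with its slot mark running towards the hinge. I'll measure the knob precisely.

```bash
python3 - <<'E'
from h import *
c=cap('wrist');g=cv2.cvtColor(c['frame'],cv2.COLOR_RGB2GRAY)
C=cv2.HoughCircles(cv2.GaussianBlur(g[140:230,230:335],(3,3),0),cv2.HOUGH_GRADIENT,1,3,param1=80,param2=10,minRadius=9,maxRadius=26)
K=c['intrinsics'];C=C[0][:6]+[230,140,0];print(C)
for z in(.112,.138):print(z,np.round(onz(c,C[:,:2],z)[:,:2],4).tolist())
print(proj(c,[[.6347,.0635,.138],[.6347+.013,.0635,.138],[.6347,.0635,.112],[.6347+.02,.0635,.112]]))
# cover corners prediction: front edge y -95, underside 90+5
x=np.array([.976,.218]);y=np.array([-.218,.976]);o=np.array([.6192,.1295])
print(proj(c,[[*(o+a*x-.095*y),.095] for a in(-.09,.09)]))
cv2.imwrite('pics/w5.png',cv2.cvtColor(cv2.resize(c['frame'][120:260,180:380],None,fx=4,fy=4,interpolation=cv2.INTER_CUBIC),cv2.COLOR_RGB2BGR))
E
```

```text
[[281.5        187.5         20.5       ]
 [281.5        190.5         14.39999962]
 [285.5        190.5         17.39999962]
 [281.5        184.5         18.79999924]
 [284.5        183.5         16.60000038]
 [281.5        195.5         14.39999962]]
0.112 [[0.6354, 0.0617], [0.6347, 0.0646], [0.6309, 0.0638], [0.636, 0.0588], [0.6334, 0.0572], [0.6337, 0.0695]]
0.138 [[0.6368, 0.0565], [0.6362, 0.0592], [0.6326, 0.0584], [0.6373, 0.0538], [0.6349, 0.0523], [0.6352, 0.0637]]
[[282.05416593 195.40120564]
 [267.98115197 192.40916501]
 [281.78357735 189.40984257]
 [261.69552736 185.11942394]]
[[371.26449361 159.25684017]
 [192.80975219 159.93143757]]
```

View pics/w5.png

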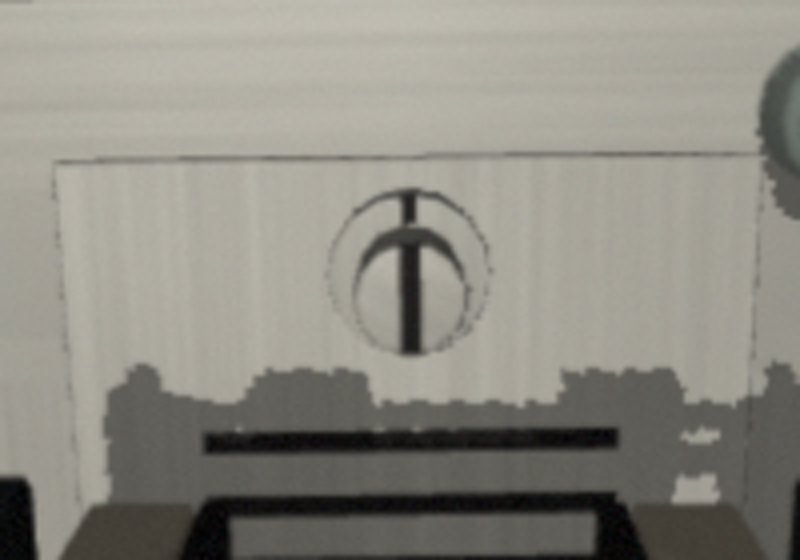

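The cover is flush: its front edge falls where predicted. The knob is within 1 mm of the expected place, so I'm descending onto it.

```bash
python3 -m jog '{"fingers":[0.5,0.5,0.5,0.5,0.5],"dp":[[20,-0.5,0],[60,-0.5,0],[100,-0.5,0],[135,-0.5,0],[150,-0.5,0]],"twist":[0,0,0,0,0]}';python3 -m jog '{"fingers":[0.5,0.5,0.5,0.5,0.5],"dp":[[10,0,0],[18,0,0],[24,0,0],[25,0,0],[25,0,0]],"twist":[0,0,0,0,0]}'; python3 - <<'E'
from h import *
st();print(tool([.634,.063,.131]))
E
```

```text
time_s: 12.2
tcp_pos: [0.6325, 0.0624, 0.1541]
eef_rot: [84.3, 89.1, -173.3]
contact_force: [-0.0, 0.2, 0.5]
gripper_width: 0.0439
time_s: 12.7
tcp_pos: [0.6326, 0.0624, 0.1298]
eef_rot: [83.7, 89.2, -173.9]
contact_force: [1.0, -0.0, -0.0]
gripper_width: 0.0436
t 12.7 tcp [0.6326 0.0624 0.1298] rot [  83.65   89.16 -173.89] q [ 23.1  22.5 -12.   -0.3 -56.2 -10.4] F [ 1. -0. -0.] M [0.02 0.04 0.02] w 0.0436003029522107
[[-0.015 -0.976 -0.216]
 [-0.002 -0.216  0.976]
 [-1.     0.015  0.002]]
[-1.22217303 -1.51818098  0.25736909]
```

```bash
python3 -m jog '{"fingers":[0,0,0,0,0],"dp":[[-1,-1.5,0],[-1,-1.5,0],[-1,-1.5,0],[-1,-1.5,0],[-1,-1.5,0]],"twist":[0,0,0,0,0]}' 30;python3 -m jog '{"fingers":[0,0,0,0,0],"dp":[[3,0,0],[6,0,0],[9,0,0],[10,0,0],[10,0,0]],"twist":[0,0,0,0,0]}'; python3 - <<'E'
from h import *
st()
E
```

```text
time_s: 13.2
tcp_pos: [0.6345, 0.0628, 0.1313]
eef_rot: [83.3, 89.2, -174.2]
contact_force: [0.6, 0.0, 2.1]
gripper_width: 0.0253
time_s: 13.7
tcp_pos: [0.6346, 0.0628, 0.1221]
eef_rot: [84.4, 89.3, -173.1]
contact_force: [-3.2, 0.5, 8.8]
gripper_width: 0.0252
t 13.7 tcp [0.6346 0.0628 0.1221] rot [  84.37   89.27 -173.14] q [ 23.   23.1 -12.4  -0.2 -55.3 -10.4] F [-3.2  0.5  8.8] M [0.2  1.12 0.03] w 0.025244061873806185
[[-0.013 -0.976 -0.216]
 [-0.002 -0.216  0.976]
 [-1.     0.013  0.001]]
```

```bash
python3 -m jog '{"fingers":[0,0,0,0,0],"dp":[[1,0,0],[2,0,0],[3,0,0],[3.5,0,0],[3.5,0,0]],"twist":[0,0,0,0,0]}'; python3 - <<'E'
from h import *
st()
E
```

```text
time_s: 14.2
tcp_pos: [0.6346, 0.0629, 0.1201]
eef_rot: [85.4, 89.3, -172.0]
contact_force: [-4.9, 0.9, 13.4]
gripper_width: 0.0254
t 14.2 tcp [0.6346 0.0629 0.1201] rot [  85.45   89.33 -172.02] q [ 23.1  23.1 -12.5  -0.2 -55.  -10.4] F [-4.9  0.9 13.4] M [ 0.27  1.92 -0.05] w 0.025414683886225062
[[-0.012 -0.976 -0.217]
 [-0.002 -0.217  0.976]
 [-1.     0.012  0.001]]
```

```bash
python3 -m jog '{"fingers":[0,0,0,0,0],"dp":[[1.5,0,0],[1.5,0,0],[1.5,0,0],[1.5,0,0],[1.5,0,0]],"twist":[7,14,21,28,35]}'; python3 -m jog '{"fingers":[0,0,0,0,0],"dp":[[1.5,0,0],[1.5,0,0],[1.5,0,0],[1.5,0,0],[1.5,0,0]],"twist":[7,14,21,28,35]}'; python3 - <<'E'
from h import *
st()
E
```

```text
time_s: 14.7
tcp_pos: [0.6346, 0.063, 0.1201]
eef_rot: [121.2, 89.4, -171.5]
contact_force: [-4.6, -0.2, 14.2]
gripper_width: 0.0252
time_s: 15.2
tcp_pos: [0.6346, 0.0631, 0.1201]
eef_rot: [156.3, 89.4, -171.7]
contact_force: [-5.0, 1.7, 14.1]
gripper_width: 0.0254
t 15.2 tcp [0.6346 0.0631 0.1201] rot [ 156.31   89.42 -171.67] q [ 23.1  23.1 -12.6  -0.2 -54.9 -81. ] F [-5.   1.7 14.1] M [0.67 1.94 0.07] w 0.025427172664843893
[[-0.01  -0.53   0.848]
 [-0.001  0.848  0.53 ]
 [-1.     0.004 -0.009]]
```

Turned about 70° with the torque still light. I'll finish the turn and look for the stop.

```bash
python3 -m jog '{"fingers":[0,0,0,0,0],"dp":[[1.5,0,0],[1.5,0,0],[1.5,0,0],[1.5,0,0],[1.5,0,0]],"twist":[7,14,20,24,24]}'; python3 - <<'E'
from h import *
st()
E
```

```text
time_s: 15.7
tcp_pos: [0.6351, 0.0631, 0.12]
eef_rot: [-176.3, 89.5, -168.4]
contact_force: [-3.1, -0.6, 10.6]
gripper_width: 0.0251
t 15.7 tcp [0.6351 0.0631 0.12  ] rot [-176.35   89.51 -168.39] q [ 2.310e+01  2.310e+01 -1.270e+01 -1.000e-01 -5.470e+01 -1.051e+02] F [-3.1 -0.6 10.6] M [0.11 0.96 0.47] w 0.025107424867207507
[[-0.008 -0.139  0.99 ]
 [-0.002  0.99   0.139]
 [-1.    -0.001 -0.008]]
```

```bash
python3 -m jog '{"fingers":[0,0,0,0,0],"dp":[[-2,0,0],[-4,0,0],[-6,0,0],[-7,0,0],[-7,0,0]],"twist":[0,0,0,0,0]}' ; python3 -m jog '{"fingers":[0.5,0.5,0.5,0.5,0.5],"dp":[[-1,0,0],[-1,0,0],[-1,0,0],[-1,0,0],[-1,0,0]],"twist":[0,0,0,0,0]}';python3 -m jog '{"fingers":[0.5,0.5,0.5,0.5,0.5],"dp":[[-10,0,0],[-40,0,0],[-80,0,0],[-120,0,0],[-150,0,0]],"twist":[0,0,0,0,0]}';python3 -m jog '{"fingers":[0.5,0.5,0.5,0.5,0.5],"dp":[[0,0,-30],[0,0,-60],[0,0,-80],[0,0,-80],[0,0,-80]],"twist":[0,0,0,0,0]}'; python3 - <<'E'
from h import *
st()
c=cap('wrist');print(proj(c,[[.6347,.0635,.138],[.6347,.0635,.135],[.6347,.0635,.127],[.6347,.0635,.112]]))
cv2.imwrite('pics/w6.png',cv2.cvtColor(c['frame'],cv2.COLOR_RGB2BGR))
E
```

```text
time_s: 16.2
tcp_pos: [0.635, 0.0631, 0.1275]
eef_rot: [-174.6, 89.5, -166.6]
contact_force: [-2.3, -0.2, 5.5]
gripper_width: 0.0251
time_s: 16.7
tcp_pos: [0.6349, 0.0631, 0.1283]
eef_rot: [-174.6, 89.5, -166.6]
contact_force: [0.8, -0.0, -0.1]
gripper_width: 0.0441
time_s: 17.2
tcp_pos: [0.6367, 0.0633, 0.2821]
eef_rot: [-172.7, 89.7, -164.7]
contact_force: [-0.5, 0.9, 0.5]
gripper_width: 0.0435
time_s: 17.7
tcp_pos: [0.5577, 0.0522, 0.2838]
eef_rot: [-174.6, 89.8, -166.5]
contact_force: [-0.2, -0.7, -0.5]
gripper_width: 0.0435
t 17.7 tcp [0.5577 0.0522 0.2838] rot [-174.57   89.79 -166.52] q [  25.3    8.5  -10.3   -0.   -71.5 -107.3] F [-0.2 -0.7 -0.5] M [ 0.02 -0.05  0.03] w 0.04350061364932881
[[-0.004 -0.14   0.99 ]
 [-0.001  0.99   0.14 ]
 [-1.    -0.    -0.004]]
[[283.68827412 285.36106646]
 [283.68351346 283.82766702]
 [283.67121336 279.86894252]
 [283.64959219 272.92108124]]
```

View pics/w6.png

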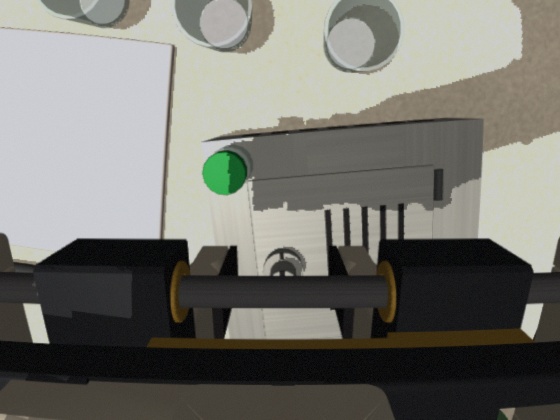

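The slot now runs along machine x, but the knob at (283,268) is partly hidden behind the gripper. I'll move for a clear view.

```bash
python3 -m jog '{"fingers":[0.5,0.5,0.5,0.5,0.5],"dp":[[0,0,40],[0,0,80],[0,0,115],[0,0,125],[0,0,125]],"twist":[0,0,0,0,0]}'; python3 - <<'E'
from h import *
st()
c=cap('wrist');P=lambda z:[.6347,.0635,z]
for s in(0,.003,.006):print(s,'top',proj(c,[P(.138-s),[.6347,.0765,.138-s]]).round(1).tolist(),'flange',proj(c,[P(.112-s)]).round(1).tolist(),'cover',proj(c,[P(.095)]).round(1).tolist())
u,v=proj(c,[P(.125)])[0].astype(int);y0=max(v-50,0);x0=u-70;print('crop',x0,y0)
cv2.imwrite('pics/w7.png',cv2.cvtColor(cv2.resize(c['frame'][y0:y0+100,x0:x0+140],None,fx=5,fy=5,interpolation=cv2.INTER_CUBIC),cv2.COLOR_RGB2BGR))
E
```

```text
time_s: 18.25
tcp_pos: [0.6832, 0.0698, 0.2806]
eef_rot: [-170.0, 89.6, -162.0]
contact_force: [-0.1, 0.7, 0.6]
gripper_width: 0.0439
t 18.25 tcp [0.6832 0.0698 0.2806] rot [-169.96   89.59 -161.96] q [  22.    20.8    5.9   -0.   -75.5 -104. ] F [-0.1  0.7  0.6] M [-0.01  0.02 -0.03] w 0.04391135805601507
[[-0.007 -0.139  0.99 ]
 [-0.002  0.99   0.139]
 [-1.    -0.001 -0.007]]
0 top [[284.0, 142.8], [300.2, 145.1]] flange [[284.0, 140.7]] cover [[284.0, 139.5]]
0.003 top [[284.0, 142.5], [300.0, 144.8]] flange [[284.0, 140.5]] cover [[284.0, 139.5]]
0.006 top [[284.0, 142.3], [299.8, 144.5]] flange [[284.0, 140.3]] cover [[284.0, 139.5]]
crop 214 91
```

View pics/w7.png

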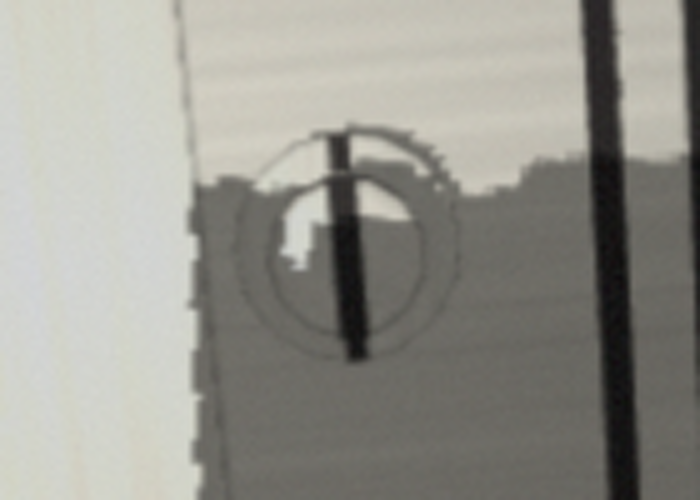

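The slot mark runs from (282,118) to (286,163), parallel to the cover's edge. I'll compute the angle, retreat, and compare the bystanders with the first frame by numbers.

```bash
python3 - <<'E'
from h import *
c=cap('wrist')
def ang(a,b,za,zb):
    p=onz(c,[a],za)[0]-onz(c,[b],zb)[0];return np.degrees(np.arctan2(p[1],p[0]))
q=lambda x,y:[214+x/5,91+y/5]
print('slot',ang(q(348,358),q(342,182),.135,.135),ang(q(358,358),q(340,135),.135,.109),'cover edge',ang(q(225,500),q(180,0),.095,.095))
E
python3 -m jog '{"fingers":[0.5,0.5,0.5,0.5,0.5],"dp":[[-30,-30,-20],[-60,-70,-60],[-60,-115,-80],[-60,-160,-90],[-60,-205,-100]],"twist":[0,0,0,0,0]}'; python3 -m jog '{"fingers":[0.5,0.5,0.5,0.5,0.5],"dp":[[0,-45,0],[0,-90,0],[0,-130,0],[0,-150,0],[0,-150,0]],"twist":[0,0,0,0,0]}'
python3 - <<'E'
from h import *
st();c=cap('top','t8.png');a=cv2.imread('pics/top0.png');b=cv2.imread('pics/t8.png')
h=cv2.cvtColor(c['frame'],cv2.COLOR_RGB2HSV);m=cv2.inRange(h,(45,120,40),(75,255,255));m[:,:200]=0;ys,xs=np.nonzero(m);print('jar',onz(c,[[xs.mean(),ys.mean()]],.15)[0] if len(xs) else None)
for n,(x,y,w) in dict(g0=(202,238,20),g1=(261,240,20),g2=(320,246,20),knife=(430,175,30),spoon=(340,110,35),big=(367,312,40)).items():
    A,B=[cv2.cvtColor(i[y-w:y+w,x-w:x+w],6).astype(np.float32) for i in(a,b)];print(n,np.abs(A-B).mean().round(1),np.round(cv2.phaseCorrelate(A,B),2) if 0 else np.round(cv2.phaseCorrelate(A,B)[0],2))
f=np.vstack([cv2.resize(b,(400,300)),cv2.resize(cv2.cvtColor(cap('scene')['frame'],4),(400,300))]);cv2.imwrite('pics/fin.png',f)
E
```

```text
slot 9.965092614672567 12.854753759323689 cover edge 12.170385442864148
time_s: 18.85
tcp_pos: [0.6099, -0.1454, 0.3451]
eef_rot: [-156.7, 89.9, -148.6]
contact_force: [0.5, -1.2, -0.5]
gripper_width: 0.0439
time_s: 19.35
tcp_pos: [0.6301, -0.2961, 0.345]
eef_rot: [-160.4, 89.8, -152.5]
contact_force: [0.6, -0.4, 0.4]
gripper_width: 0.0437
t 19.35 tcp [ 0.6301 -0.2961  0.345 ] rot [-160.39   89.83 -152.46] q [ -9.1  20.4  13.4   0.1 -83.1 -73. ] F [ 0.6 -0.4  0.4] M [ 0.04  0.01 -0.  ] w 0.04365407665279994
[[-0.003 -0.138  0.99 ]
 [-0.001  0.99   0.138]
 [-1.    -0.001 -0.003]]
jar None
g0 46.9 [-6.75  6.6 ]
g1 23.4 [41.37 30.64]
g2 29.5 [ 18.97 -17.27]
knife 51.2 [0.05 0.03]
spoon 53.1 [-0.02 -0.54]
big 67.2 [0.11 0.09]
```

View pics/fin.png

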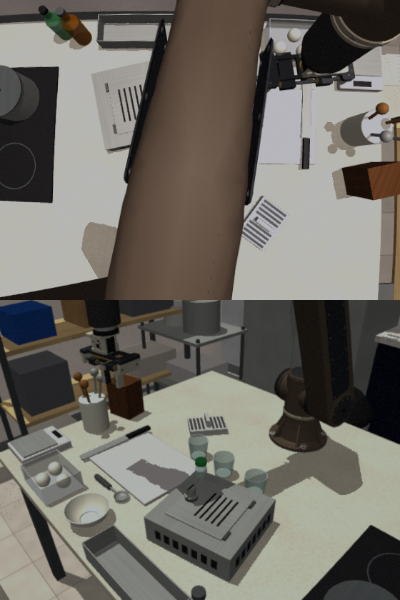

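```bash
python3 -c "
from plant import r
print(r.close_job())"
```

```text
the job is handed in; nothing more can be done
None
```

The small filter is in the extractor's well, the cover is shut over it, and its stud is turned to the locked position. I let go, moved the arm clear and handed the job in at about 19.4 s.

**What the checks showed**
- **Filter:** it reached the well's floor at the expected height (gripper at z 0.083 m), and the top view showed it lying inside the well.
- **Cover:** its front edge appeared in the wrist picture where it was predicted to be when shut flat.
- **Stud push and turn:** it went in about 11 mm at 13–14 N. The gripper then turned about 94° clockwise, and the torque rose to about 0.5 N m at the end stop.
- **Stud release:** before letting go I eased up about 7.5 mm, with 5.5 N of spring force left, which fits the locked notch.
- **Slot mark:** it measured 10–13°, against 12.2° for the machine's x axis.

**What I could not confirm**
- **Spring-back:** I did not measure the stud's final height directly. The last view was almost straight down, so "locked" rests on the stop, the spring force and the slot direction.
- **Bystanders:** the numeric comparison of glasses and jar with the first picture was no use, because the arm blocked the top camera. The spoon showed half a pixel of shift at most and the knife almost none. The last scene picture shows the glasses and jar standing as before, and no unexpected contact forces showed up.

I viewed 12 pictures, two over the budget of 10. One move above the cutting board went the wrong way sideways and was corrected.

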